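Lock the two-lug filter cartridge into the aspirator pump

ROBOT

A 6-joint arm with a two-finger parallel gripper is mounted at the origin on the work surface. World frame = base frame: x ahead of the robot, y to its left, z up, the work surface at z = 0. Lengths are in m, angles in rad, forces in N, time in s.
With the tool pointing down it reaches from about 0.325 to 0.775 m from the base axis. Payload 5.5 kg.
Tool frame: the origin (TCP) lies midway between the tips of the shut fingers; the grasp point (between the pads) lies pinch_z behind it (pinch_z is the distance from the TCP to the grasp point, in m); z points along the fingers, y is the direction in which the jaws open and shut (so a half turn about z gives the same grasp; the last joint's range is limited). The gripper opens to 85 mm and grips with 20 to 120 N. Pads are 22 mm wide; open, the fingers measure 114 mm over their backs; the gripper's body (76 mm by 85 mm) begins 54 mm behind the grasp point. The pads swing forward as they close: fully open they stand 13 mm farther back than shut.
Start: joints at [1.174, 0.091, 1.231, -0, 1.82, -0.057], TCP at [0.2, 0.566, 0.231] pointing down, gripper open.
Joint ranges: [-2.87, 2.87], [-0.86, 2.18], [0.17, 2.46], [-1.51, 4.65], [0.06, 2.69], [-2.65, 2.65]. Speed limits (rad/s): [2.57, 2.57, 3.01, 3.14, 3.14, 3.14].

INTERFACE

Orientations are given as a 3x3 rotation matrix whose columns are the frame's x, y, z axes.
In Python, from plant import * gives the robot as it stands. The module is installed in compiled form; this text tells all that it offers.
- The arm moves only by the tool step_arm, never from a script. Its argument "commands" is a list of rows, each a list of 3 entries, a list of its own where there are three numbers: the opening in per cent of the stroke, from 0 (shut) to 100 (fully open), then the shift along the tool's x, y, z in m, then the turn, a rotation vector about the tool's x, y, z in units of 5 degrees (1.0 is 5 degrees). In form: [[gripper, [x, y, z], [rx, ry, rz]], ...]. A call has 1 to 10 rows; each row is the pose to reach, as a shift and turn from the pose commanded when the call began, along the tool's axes at that moment; what a row does not reach only later rows make up. A row lasts 1/12 s, in which the tool goes at most 41.7 mm and 7.16 degrees, less where a joint would pass 70% of its speed; a pose out of reach is approached as far as the arm can. A call with a gripper value outside its range is refused whole. The fingers move at their own pace and stop on an object; the grip force is fixed at half the most. Time passes only in rows, so rows that repeat a pose let the fingers close. It gives the time, the measured TCP pose, the force and the opening at its end, in the units of the state.
- read_state(): the state, without advancing time (a new reading comes with each control period).
- capture(name): name is "side" or "top" or "wrist"; returns a dict with "img" (400x640x3 uint8, red, green, blue), "mtx" (3x3 intrinsics, pixels), "R" (3x3) and "t" (3): a world point X has camera coordinates R X + t; the wrist camera has in their place "tool_from_camera" (4x4, takes a point from camera to tool coordinates, whose origin is the TCP and whose axes are the flange's). Camera axes: x right, y down, z forward; pixel columns grow to the right and rows downward; lengths in m; the calibration is good to about 2 mm. A picture is of the moment at which its call begins: read the wrist's pose just before it. There is no depth.
- sign_off(): hands the job in, once; it reports no verdict.
Trained networks look in the newest picture that a camera, given by its name, has taken for a name from the list of things; names that differ only in an ending like _2 or _b are one class to them, and where a whole thing is asked for, a point or a joint stands for the part that bears it (a point fixed in the world has none). Each returns a list of dicts, best first, with "confidence" (0 to 1); they miss things now and then, are a little off and sometimes report something else, mostly with a low value. They report only what shows in the picture. A call takes as long as a camera call. They do not tell look-alikes from the thing itself.
- search_frame(label, camera): "rect" ([left, top, right, bottom] in pixels, round what is visible of it).
- outline_of(label, camera): "mask" (400x640 bool, what is visible of it) and "rect" ([left, top, right, bottom] in pixels, round what is visible of it).
- mark_of(label, camera): "at" ([column, row] in pixels: a listed point, or the origin of a listed thing).
The state is a dict: "t": time; "joints": joint angles; "joint_vel": joint speeds; "joint_torque": joint torques, N m; "tcp_pos": TCP position; "tcp_rot": TCP orientation; "ft_force": force on the tool from outside, world axes, zero at the start; "moment": the same for the moment, N m; "width": finger opening in m.
Only numpy, scipy, OpenCV 4.12 (cv2) and the standard library are available. Lean on these libraries where they do the work, as an engineer would, in place of code of your own. Each camera call takes 0.05 s, during which the arm holds its last target. There are 200 camera calls.

TASK

Fit the filter cartridge that has two lugs to the pump: stand it in the round socket with its lugs going down through the two slots, push it fully home, then twist it clockwise (seen from above) by about 60 degrees so that both lugs are locked under the rim. Leave it there upright and let go, and leave the plain cartridge and the three-lug cartridge standing where they are.

Things in the scene. Friction and masses are not known exactly. Their poses are not given: they have to be found in the camera images.
- cartridge: Two-lug filter cartridge, loose, upright, about 0.2 kg. Grey body 56 mm across, 55 mm high; on top a black grip bar 50 mm long (x), 14 thick (y), 37 high: 92 mm in all. Two lugs, along +x and -x in line with the bar, reach 46 mm from the axis; each 14 mm wide, 4 to 12 mm above the underside. Origin: centre of the underside, z up. A half turn makes no difference.
- socket (a point): Socket on the white pump (fixed, 170 mm square): centre of its floor, 60 mm above the bench, z up. Ring 124 mm across, 26 mm high. Its rim has a 70 mm round opening and two slots, along +x and -x, 30 mm wide, out to 54 mm from the axis. Lugs on the floor turn freely clockwise (from above) under the rim (underside 16 mm up), to a hard stop past 70 degrees; a wall blocks the other way.
- plain_cartridge: Bystander: same body and grip bar, but no lugs. Loose, upright, origin at the centre of its underside.
- three_lug_cartridge: Bystander: same body and grip bar, but three lugs 120 degrees apart, out to 46 mm from the axis. Loose, upright, origin at the centre of its underside.
Mind the look-alikes: they are no part of the job. Leave any pink, purple or red look-alike of the cartridge alone.

How it is judged:
By the outcome, as a careful person would: the job done as asked, in the order asked, and still so for the second after the job is handed in, with the robot touching nothing.
It also fails if it takes over 45 s, if anything falls off the work surface, if the arm or the gripper's body presses on something with over 40 N, if the wrist force passes 120 N, or if a joint passes its speed limit or range.

## Working session

There is one attempt and no reset: what is moved stays moved. The work goes in short steps, Python scripts to look and compute and a tool call to move; the robot and the scene stay as the last step left them, time stands still between calls to the robot, and variables do not carry over. Pictures are saved under pics/ and viewed, about 8 in all and at most 12, crops included, and the job is handed in when it is done.

Besides the shell and the picture viewer there is one more tool, called after "Emit:" as name(argument=value, ...), one argument or row to a line, values as JSON. step_arm: Moves the arm, as the interface text tells. Its arguments: {"type":"object","properties":{"commands":{"type":"array","items":{"type":"array"}}},"required":["commands"]}

```bash
mkdir -p pics
cat > h.py <<'E'
from plant import *
import numpy as np, cv2
def ray(c,px,z):
    K=np.array(c["mtx"]);R=np.array(c["R"]);t=np.array(c["t"])
    d=R.T@np.linalg.solve(K,[px[0],px[1],1.]);o=-R.T@t
    return o+d*(z-o[2])/d[2]
def proj(c,X):
    K=np.array(c["mtx"]);p=K@(np.array(c["R"])@np.array(X)+np.array(c["t"]));return p[:2]/p[2]
def save(c,n): cv2.imwrite("pics/"+n,np.array(c["img"])[:,:,::-1])
E
python3 - <<'E'
from h import *
s=read_state();print(s['t'],s['tcp_pos'],s['width'])
for n in("top","side"):
    c=capture(n);save(c,n+"0.png");print(n,-np.array(c["R"]).T@np.array(c["t"]))
    for l,z in(("cartridge",0),("plain_cartridge",0),("three_lug_cartridge",0),("socket",.06)):
        for d in mark_of(l,n)[:4]: print(l,d['confidence'],np.round(d['at'],1),np.round(ray(c,d['at'],z),4))
        for d in search_frame(l,n)[:4]: print('  rect',d['confidence'],np.round(d['rect']))
E
```

```text
0.0 [0.19986253 0.5654072  0.23014397] 0.08541049612878583
top [ 0.47007485 -0.04239031  0.9443718 ]
cartridge 0.87 [332.7 115.5] [ 0.8506 -0.0461  0.    ]
cartridge 0.67 [396.1 303.3] [ 0.3675 -0.2039  0.    ]
cartridge 0.6 [391.1 192.2] [ 0.6436 -0.1972  0.    ]
cartridge 0.56 [353.2 154.3] [ 0.7438 -0.1004  0.    ]
  rect 0.95 [321.  91. 343. 128.]
  rect 0.87 [382. 178. 408. 209.]
  rect 0.6 [378. 296. 413. 321.]
  rect 0.55 [340. 137. 373. 165.]
plain_cartridge 0.83 [433.8 267.4] [ 0.4547 -0.299   0.    ]
  rect 0.89 [425. 256. 457. 276.]
three_lug_cartridge 0.98 [359.3 252.4] [ 0.4898 -0.1148  0.    ]
  rect 0.57 [340. 237. 378. 272.]
socket 0.75 [222.4 244.1] [0.505  0.2135 0.06  ]
  rect 0.92 [184. 206. 268. 289.]
side [ 0.38608458 -0.7417494   0.58389044]
cartridge 0.94 [354.9 268.5] [ 0.645  -0.1929  0.    ]
cartridge 0.61 [376.4 236.5] [ 0.7405 -0.1013  0.    ]
cartridge 0.59 [227.1 295.2] [ 0.3595 -0.1898  0.    ]
  rect 0.92 [210. 257. 243. 316.]
  rect 0.72 [340. 234. 372. 278.]
  rect 0.67 [366. 204. 390. 245.]
  rect 0.56 [394. 185. 420. 221.]
plain_cartridge 0.78 [284.1 327.5] [ 0.4561 -0.3022  0.    ]
  rect 0.6 [268. 286. 298. 340.]
three_lug_cartridge 0.62 [277.7 260.8] [ 0.4815 -0.1177  0.    ]
  rect 0.63 [265. 229. 302. 273.]
socket 0.85 [266.8 175. ] [0.5144 0.1845 0.06  ]
socket 0.5 [354.8 267.5] [ 0.6193 -0.2465  0.06  ]
  rect 0.77 [230. 157. 294. 203.]
```

View pics/top0.png

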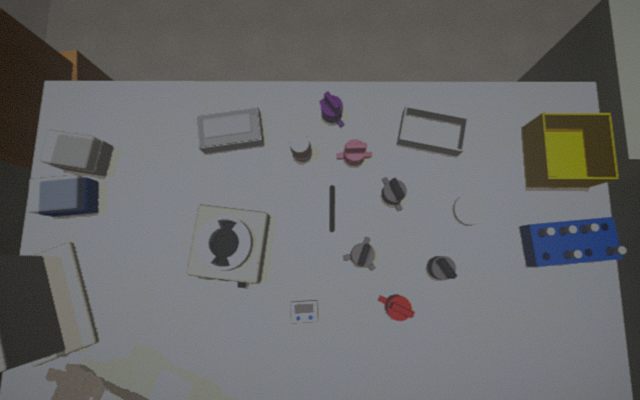

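View pics/side0.png

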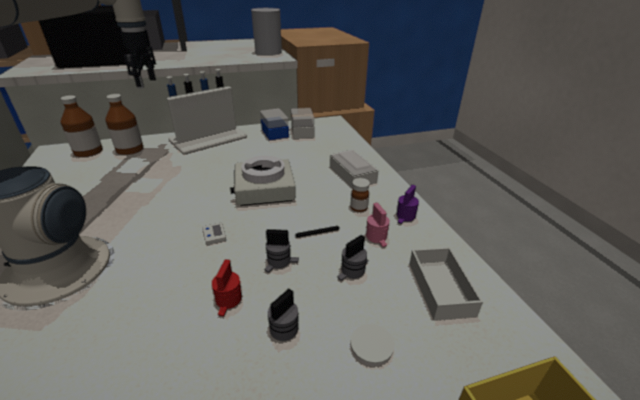

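The top view shows the grey two-lug cartridge at (394,191) and the three-lug one at (361,254). The plain one is at (441,267) and the pump socket at (223,244). The side view agrees, with the two-lug one at (354,258). Red, pink and purple are decoys. I'll look at the socket next with the wrist camera.

```bash
cat >> h.py <<'E'
from scipy.spatial.transform import Rotation as Ro
def go(p,yaw):
    """print shift, turn for a tool-down pose whose jaw (tool y) axis is at world yaw mod pi"""
    s=read_state();R=np.array(s['tcp_rot']);best=None
    for k in(0,1):
        a=yaw+k*np.pi; y=np.array([np.cos(a),np.sin(a),0]);z=np.array([0,0,-1.]);T=np.c_[np.cross(y,z),y,z]
        v=Ro.from_matrix(R.T@T).as_rotvec()
        if best is None or np.linalg.norm(v)<np.linalg.norm(best): best=v
    print('shift',np.round(R.T@(np.array(p)-s['tcp_pos']),4),'turn',np.round(best/np.radians(5),3),'j6',s['joints'][5])
def wrist(name=None):
    s=read_state();c=dict(capture("wrist"));T=np.eye(4);T[:3,:3]=s['tcp_rot'];T[:3,3]=s['tcp_pos']
    W=np.linalg.inv(T@np.array(c["tool_from_camera"]));c["R"]=W[:3,:3];c["t"]=W[:3,3]
    if name: save(c,name)
    return c
E
python3 - <<'E'
from h import *
s=read_state();print(np.round(s['tcp_rot'],4))
c=capture("wrist");print(np.round(c["tool_from_camera"],3),c["mtx"])
y=np.arctan2(s['tcp_rot'][1][1],s['tcp_rot'][0][1]);print('yaw',y)
go([.44,.20,.3],y)
E
```

```text
[[-0.9428  0.3333 -0.    ]
 [ 0.3333  0.9428 -0.    ]
 [ 0.     -0.     -1.    ]]
[[ 0.    -0.965 -0.262  0.066]
 [ 1.     0.     0.    -0.001]
 [-0.    -0.262  0.965 -0.143]
 [ 0.     0.     0.     1.   ]] [[359.39165041   0.         316.05216583]
 [  0.         359.39165041 198.22891402]
 [  0.           0.           1.        ]]
yaw 1.2309669936834222
shift [-0.3482 -0.2648 -0.0687] turn [ 0.    -0.     0.001] j6 -0.05670120733594832
```

Emit:
step_arm(
  commands=[
    [100,[-0.414,-0.242,-0.069],[0,0,0]],
    [100,[-0.414,-0.242,-0.069],[0,0,0]],
    [100,[-0.414,-0.242,-0.069],[0,0,0]],
    [100,[-0.414,-0.242,-0.069],[0,0,0]],
    [100,[-0.414,-0.242,-0.069],[0,0,0]],
    [100,[-0.414,-0.242,-0.069],[0,0,0]],
    [100,[-0.414,-0.242,-0.069],[0,0,0]],
    [100,[-0.414,-0.242,-0.069],[0,0,0]],
    [100,[-0.414,-0.242,-0.069],[0,0,0]],
    [100,[-0.414,-0.242,-0.069],[0,0,0]],
  ],
)

```text
t: 1.78
tcp_pos: [0.4672, 0.249, 0.2912]
tcp_rot: [[-0.943, 0.333, 0.001], [0.333, 0.943, 0.0], [-0.001, 0.001, -1.0]]
ft_force: [1.1, 0.7, 0.2]
width: 0.085
```

Run:
```python
from h import *
go([.51,.20,.3],1.231)
```

```text
shift [-0.0567 -0.0319 -0.0088] turn [0.007 0.006 0.001] j6 -0.8056770720525561
```

Emit:
step_arm(
  commands=[
    [100,[-0.057,-0.032,-0.009],[0,0,0]],
    [100,[-0.057,-0.032,-0.009],[0,0,0]],
    [100,[-0.057,-0.032,-0.009],[0,0,0]],
    [100,[-0.057,-0.032,-0.009],[0,0,0]],
    [100,[-0.057,-0.032,-0.009],[0,0,0]],
  ],
)

```text
t: 2.2
tcp_pos: [0.509, 0.2021, 0.2994]
tcp_rot: [[-0.943, 0.333, -0.001], [0.333, 0.943, 0.0], [0.001, 0.0, -1.0]]
ft_force: [-0.1, -0.2, 0.0]
width: 0.0855
```

Run:
```python
from h import *
c=wrist("w1.png")
for d in mark_of("socket","wrist"): print(d['confidence'],d['at'],ray(c,d['at'],.06))
for d in search_frame("socket","wrist"): print(d['confidence'],d['rect'])
print(read_state()['tcp_pos'])
go([.56,-.194,.3],1.231)
```

```text
0.88 [225.0, 61.7, 406.4, 246.9]
[0.50862499 0.20277305 0.29964856]
shift [-0.18   -0.3573 -0.0005] turn [ 0.003 -0.001  0.023] j6 -0.9158331710995034
```

View pics/w1.png

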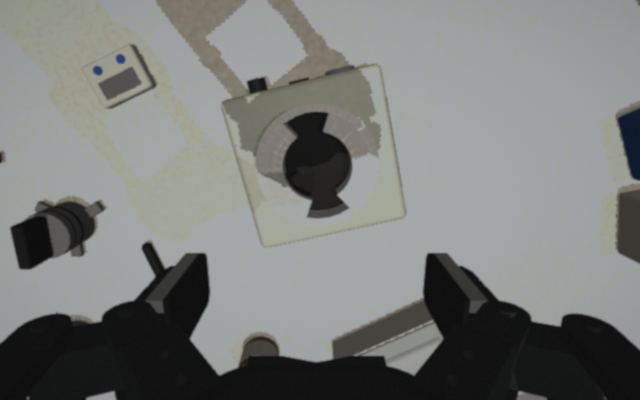

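The wrist picture shows the pump, with the round opening at (318,165) and slots at about (307,123) and (326,207). I'll rectify the rim plane and fit the opening.

```bash
cat >> h.py <<'E'
def rect_plane(c,ctr,z,half,mm=.5e-3):
    """metric top-down picture: col -> +x, row -> +y, mm per px"""
    n=int(2*half/mm);w=np.float32([[ctr[0]+a*half,ctr[1]+b*half] for a,b in((-1,-1),(1,-1),(1,1),(-1,1))])
    src=np.float32([proj(c,[*q,z]) for q in w]);H=cv2.getPerspectiveTransform(src,np.float32([[0,0],[n,0],[n,n],[0,n]]))
    return cv2.warpPerspective(np.array(c["img"]),H,(n,n))
E
cat > sock.py <<'E'
from h import *
from scipy.optimize import minimize
c=wrist();ctr=ray(c,(318,165),.086)[:2] if __name__=="__main__" else None
im=rect_plane(c,ctr,.086,.075);g=cv2.cvtColor(im,cv2.COLOR_RGB2GRAY)
cv2.imwrite("pics/sock.png",cv2.resize(im[:,:,::-1],None,fx=2,fy=2))
m=(g<85).astype(np.uint8);n,l,st,ce=cv2.connectedComponentsWithStats(m);k=l[150,150];m=l==k
yy,xx=np.nonzero(m);P=np.c_[xx+.5,yy+.5]*.5e-3-.075
print('area mm2',len(P)*.25,'ctr',ctr,'centroid',ctr+P.mean(0))
C=np.cov((P-P.mean(0)).T);w,v=np.linalg.eigh(C);print('pca deg',np.degrees(np.arctan(v[1,1]/v[0,1])))
Y,X=np.mgrid[0:300,0:300];X=(X+.5)*.5e-3-.075;Y=(Y+.5)*.5e-3-.075
def f(p):
    x=X-p[0]/1e3;y=Y-p[1]/1e3;a=p[2]/20;u=x*np.cos(a)+y*np.sin(a);q=-x*np.sin(a)+y*np.cos(a);r=np.hypot(x,y)
    t=(r<.035)|((abs(q)<.015)&(r<.054));return (t!=m).mean()
b=min((minimize(f,[1e3*P[:,0].mean(),1e3*P[:,1].mean(),20*np.arctan(v[1,1]/v[0,1])+d],method='Nelder-Mead',options=dict(initial_simplex=None)) for d in(-2,0,2)),key=lambda r:r.fun)
print('fit',ctr+b.x[:2]/1e3,'deg',np.degrees(b.x[2]/20),'mismatch',b.fun,m.mean())
E
python3 sock.py
```

```text
area mm2 5062.25 ctr [0.50543679 0.20548533] centroid [0.50627136 0.20360194]
pca deg -6.863192195342048
fit [0.50650898 0.20340253] deg -6.4773305702883155 mismatch 0.015066666666666667 0.22498888888888888
```

View pics/sock.png

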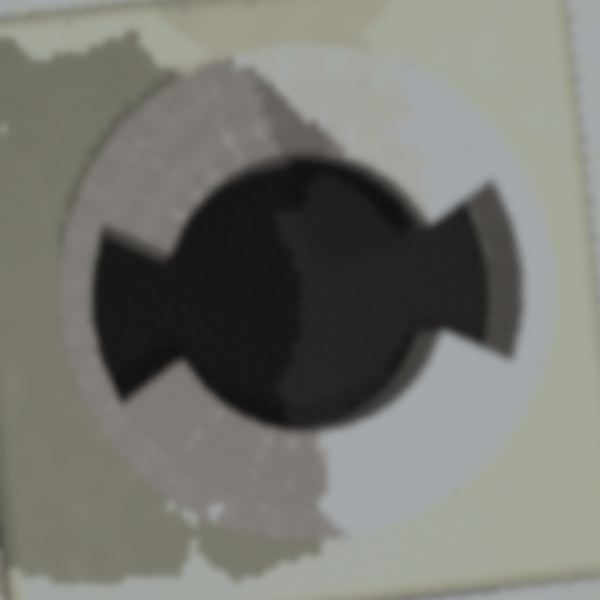

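Reading the rectified picture at 4 px/mm, the slot ends are at (113,315) and (503,270). That puts the socket centre at about (0.507, 0.2035) and the slot axis at -6.6°, which agrees with the fit. Next is the cartridge.

Emit:
step_arm(
  commands=[
    [100,[-0.26,-0.329,0],[0,0,-9]],
    [100,[-0.26,-0.329,0],[0,0,-9]],
    [100,[-0.26,-0.329,0],[0,0,-9]],
    [100,[-0.26,-0.329,0],[0,0,-9]],
    [100,[-0.26,-0.329,0],[0,0,-9]],
    [100,[-0.26,-0.329,0],[0,0,-9]],
    [100,[-0.26,-0.329,0],[0,0,-9]],
    [100,[-0.26,-0.329,0],[0,0,-9]],
    [100,[-0.26,-0.329,0],[0,0,-9]],
    [100,[-0.26,-0.329,0],[0,0,-9]],
  ],
)

```text
t: 3.23
tcp_pos: [0.6386, -0.1764, 0.2998]
tcp_rot: [[-0.902, -0.432, 0.0], [-0.432, 0.902, 0.0], [-0.0, -0.0, -1.0]]
ft_force: [-0.2, 0.5, 0.2]
width: 0.0852
```

Run:
```python
from h import *
go([.645,-.194,.3],np.radians(116))
```

```text
shift [ 0.0019 -0.0186 -0.0002] turn [-0.002  0.004 -0.075] j6 -2.3388840824493573
```

Emit:
step_arm(
  commands=[
    [100,[0,-0.016,0],[0,0,0]],
    [100,[0,-0.016,0],[0,0,0]],
    [100,[0,-0.016,0],[0,0,0]],
    [100,[0,-0.016,0],[0,0,0]],
  ],
)

```text
t: 3.57
tcp_pos: [0.6452, -0.1885, 0.2999]
tcp_rot: [[-0.902, -0.433, 0.0], [-0.433, 0.902, 0.0], [-0.0, 0.0, -1.0]]
ft_force: [-0.4, 0.1, -0.3]
width: 0.0856
```

Run:
```python
from h import *
s=read_state();print(s['tcp_pos'],s.keys())
c=wrist("w2.png")
for d in mark_of("cartridge","wrist"): print(d['confidence'],d['at'],ray(c,d['at'],0))
r=search_frame("cartridge","wrist");print(r)
im=rect_plane(c,s['tcp_pos'][:2],.092,.075)
a=np.array(c["img"])
# left: rectified at bar top (4px/mm)
cv2.imwrite("pics/w2r.png",cv2.resize(im[:,:,::-1],None,fx=2,fy=2))
cv2.imwrite("pics/w2b.png",cv2.resize(cv2.convertScaleAbs(im,alpha=2.0)[:,:,::-1],None,fx=2,fy=2))
try: print(pinch_z)
except NameError: print([k for k in dir() if 'pinch' in k])
```

```text
[ 0.64515951 -0.18846552  0.29986918] dict_keys(['t', 'joints', 'joint_vel', 'joint_torque', 'tcp_pos', 'tcp_rot', 'ft_force', 'moment', 'width'])
0.86 [344.2, 332.2] [ 0.85420918 -0.0440072   0.        ]
0.77 [312.6, 145.9] [ 0.63553455 -0.19801929  0.        ]
0.77 [342.7, 247.8] [ 0.73985683 -0.10404353  0.        ]
[{'rect': [285.1, 106.1, 338.1, 189.1], 'confidence': 0.91}, {'rect': [325.8, 308.6, 371.9, 358.9], 'confidence': 0.82}, {'rect': [313.8, 231.2, 380.1, 293.9], 'confidence': 0.78}]
0.0187
```

View pics/w2b.png

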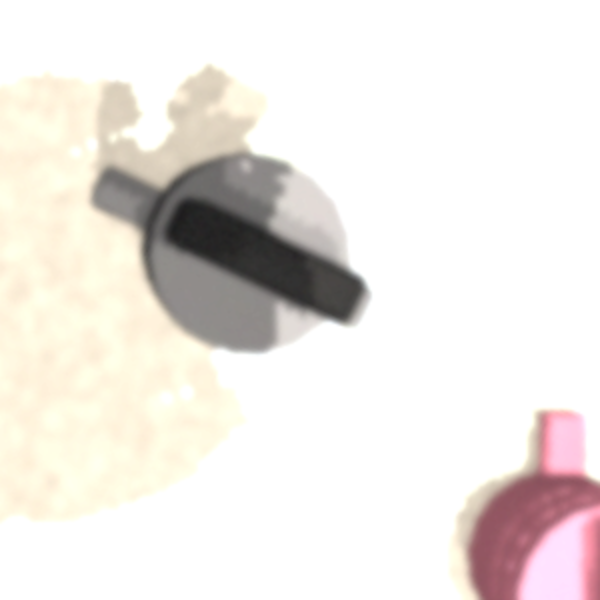

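The bar-top ends are at (176,219) and (357,302), so its length is 49.8 mm as expected. The centre is (0.6367, -0.1985) and the bar yaw 24.6°. I'll descend with the jaws across the bar.

Emit:
step_arm(
  commands=[
    [100,[0.012,-0.0053,0.0],[0,0,0.2]],
    [100,[0.012,-0.0053,0.04],[0,0,0.2]],
    [100,[0.012,-0.0053,0.08],[0,0,0.2]],
    [100,[0.012,-0.0053,0.12],[0,0,0.2]],
    [100,[0.012,-0.0053,0.16],[0,0,0.2]],
    [100,[0.012,-0.0053,0.2],[0,0,0.2]],
    [100,[0.012,-0.0053,0.225],[0,0,0.2]],
    [100,[0.012,-0.0053,0.24],[0,0,0.2]],
    [100,[0.012,-0.0053,0.24],[0,0,0.2]],
    [100,[0.012,-0.0053,0.24],[0,0,0.2]],
  ],
)

```text
t: 4.55
tcp_pos: [0.6357, -0.1999, 0.0593]
tcp_rot: [[-0.91, -0.415, -0.001], [-0.415, 0.91, 0.0], [0.001, 0.001, -1.0]]
ft_force: [1.3, 0.1, 0.5]
width: 0.0853
```

Emit:
step_arm(
  commands=[
    [0,[0,0,0],[0,0,0]],
    [0,[0,0,0],[0,0,0]],
    [0,[0,0,0],[0,0,0]],
    [0,[0,0,0],[0,0,0]],
    [0,[0,0,0],[0,0,0]],
    [0,[0,0,0],[0,0,0]],
    [0,[0,0,0],[0,0,0]],
    [0,[0,0,0],[0,0,0]],
  ],
)

```text
t: 5.22
tcp_pos: [0.6368, -0.2, 0.06]
tcp_rot: [[-0.91, -0.415, 0.001], [-0.415, 0.91, -0.0], [-0.0, -0.0, -1.0]]
ft_force: [-0.4, -0.6, 1.8]
width: 0.0131
```

Gripped, 13 mm wide. Now I'll lift.

Emit:
step_arm(
  commands=[
    [0,[0,0,-0.02],[0,0,0]],
    [0,[0,0,-0.055],[0,0,0]],
    [0,[0,0,-0.095],[0,0,0]],
    [0,[0,0,-0.135],[0,0,0]],
    [0,[0,0,-0.16],[0,0,0]],
    [0,[0,0,-0.17],[0,0,0]],
    [0,[0,0,-0.17],[0,0,0]],
  ],
)

```text
t: 5.8
tcp_pos: [0.6375, -0.2004, 0.2329]
tcp_rot: [[-0.91, -0.415, 0.005], [-0.415, 0.91, -0.002], [-0.004, -0.004, -1.0]]
ft_force: [0.7, -0.3, -1.7]
width: 0.0132
```

Run:
```python
from h import *
s=read_state();print(s['width'],s['ft_force'],s['tcp_pos'])
c=wrist("w3.png")
go([.507,.2035,.23],np.radians(83.4))
```

```text
0.013183355475010306 [ 0.73764497 -0.2960488  -1.65037949] [ 0.63745311 -0.20036763  0.23285378]
shift [-0.0495  0.4211 -0.0007] turn [-4.000e-03  7.000e-03  6.226e+00] j6 -2.354369448820041
```

View pics/w3.png

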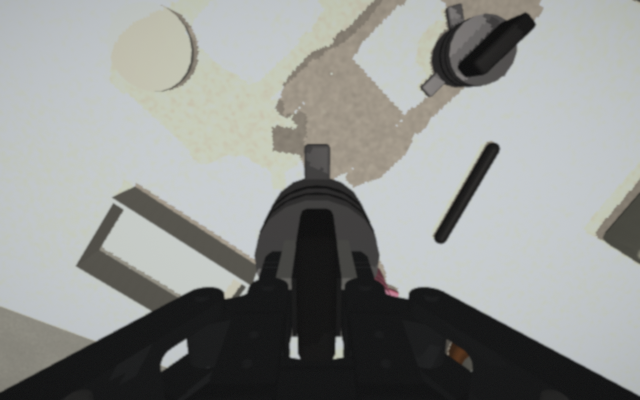

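The picture shows the cartridge held square. Its lug is at (317,160), in line with the bar. Carrying it over.

Emit:
step_arm(
  commands=[
    [0,[-0.0495,0.421,0],[0,0,6.23]],
    [0,[-0.0495,0.421,0],[0,0,6.23]],
    [0,[-0.0495,0.421,0],[0,0,6.23]],
    [0,[-0.0495,0.421,0],[0,0,6.23]],
    [0,[-0.0495,0.421,0],[0,0,6.23]],
    [0,[-0.0495,0.421,0],[0,0,6.23]],
    [0,[-0.0495,0.421,0],[0,0,6.23]],
    [0,[-0.0495,0.421,0],[0,0,6.23]],
    [0,[-0.0495,0.421,0],[0,0,6.23]],
    [0,[-0.0495,0.421,0],[0,0,6.23]],
  ],
)

```text
t: 6.68
tcp_pos: [0.5073, 0.1971, 0.2252]
tcp_rot: [[-0.993, 0.115, -0.006], [0.115, 0.993, -0.002], [0.006, -0.003, -1.0]]
ft_force: [-0.4, -0.9, -2.2]
width: 0.0131
```

Run:
```python
from h import *
go([.507,.2035,.165],np.radians(83.4))
```

```text
shift [0.0007 0.0065 0.0602] turn [-0.03  -0.064 -0.006] j6 -1.1470936965766079
```

Emit:
step_arm(
  commands=[
    [0,[0,0,0],[0,0,0]],
    [0,[0,0,0.03],[0,0,0]],
    [0,[0,0,0.055],[0,0,0]],
    [0,[0,0,0.062],[0,0,0]],
    [0,[0,0,0.062],[0,0,0]],
    [0,[0,0,0.062],[0,0,0]],
  ],
)

```text
t: 7.18
tcp_pos: [0.5088, 0.1952, 0.1661]
tcp_rot: [[-0.993, 0.116, -0.003], [0.116, 0.993, -0.001], [0.003, -0.001, -1.0]]
ft_force: [1.3, 0.7, -0.9]
width: 0.0133
```

Run:
```python
from h import *
s=read_state();print(s['tcp_pos'],s['ft_force'])
c=wrist("w4.png")
go([.507,.2035,.12],np.radians(83.4))
```

```text
[0.50880086 0.19517223 0.16613006] [ 1.30769199  0.72201312 -0.89619549]
shift [0.0035 0.0078 0.0478] turn [-0.001 -0.003 -0.01 ] j6 -1.1509661719740985
```

View pics/w4.png

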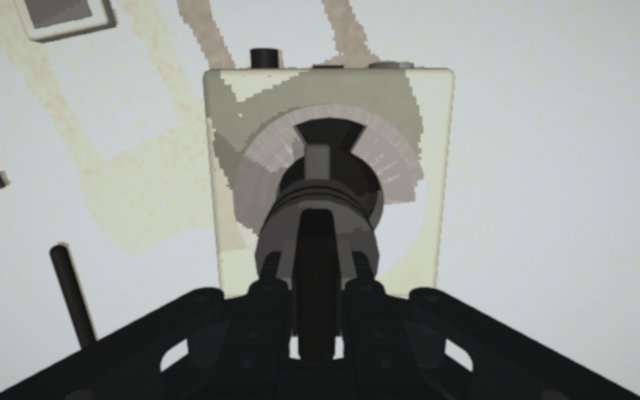

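The cartridge is about 8 mm to the right of the slot axis: lug at x≈317, slot centre at x≈330. I'll correct that sideways, then start down.

Emit:
step_arm(
  commands=[
    [0,[0.003,0.0078,0],[0,0,0]],
    [0,[0.003,0.0078,0],[0,0,0]],
    [0,[0.003,0.0078,0],[0,0,0]],
    [0,[0.003,0.0078,0.01],[0,0,0]],
    [0,[0.003,0.0078,0.01],[0,0,0]],
  ],
)

```text
t: 7.65
tcp_pos: [0.5068, 0.2036, 0.1559]
tcp_rot: [[-0.993, 0.115, -0.002], [0.115, 0.993, -0.001], [0.002, -0.001, -1.0]]
ft_force: [0.8, 0.2, -2.7]
width: 0.0129
```

Run:
```python
from h import *
s=read_state();print(s['tcp_pos'],s['ft_force'])
c=wrist("w5.png")
go([.507,.2035,.12],np.radians(83.4))
```

```text
[0.50683416 0.20360263 0.15594258] [ 0.83162625  0.20298976 -2.65321658]
shift [-0.0004  0.      0.0362] turn [-0.012 -0.023 -0.004] j6 -1.1355784072995003
```

View pics/w5.png

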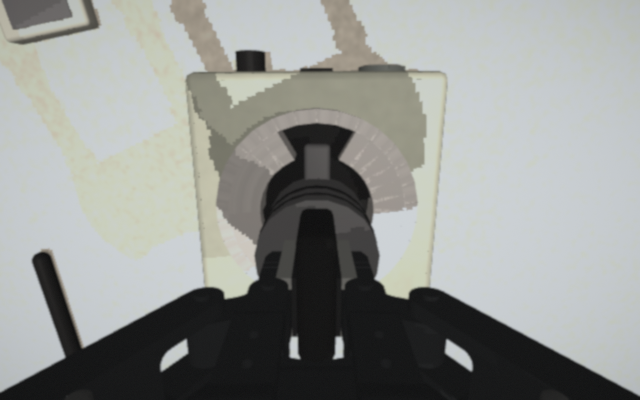

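The lug at (317,160) now sits in the middle of the slot (282–352 px at its outer end). Lowering to nearly home.

Emit:
step_arm(
  commands=[
    [0,[0,0,0.01],[0,0,0]],
    [0,[0,0,0.018],[0,0,0]],
    [0,[0,0,0.025],[0,0,0]],
    [0,[0,0,0.031],[0,0,0]],
    [0,[0,0,0.034],[0,0,0]],
    [0,[0,0,0.034],[0,0,0]],
  ],
)

```text
t: 8.2
tcp_pos: [0.5067, 0.2036, 0.1222]
tcp_rot: [[-0.993, 0.115, -0.002], [0.115, 0.993, -0.001], [0.002, -0.001, -1.0]]
ft_force: [-0.7, -0.6, -1.3]
width: 0.013
```

Emit:
step_arm(
  commands=[
    [0,[0,0,0.001],[0,0,0]],
    [0,[0,0,0.002],[0,0,0]],
    [0,[0,0,0.003],[0,0,0]],
    [0,[0,0,0.003],[0,0,0]],
  ],
)

```text
t: 8.53
tcp_pos: [0.5073, 0.2038, 0.1208]
tcp_rot: [[-0.993, 0.115, 0.0], [0.115, 0.993, 0.0], [-0.0, 0.0, -1.0]]
ft_force: [-0.3, -0.1, -2.4]
width: 0.0131
```

Emit:
step_arm(
  commands=[
    [0,[0,0,0.001],[0,0,0]],
    [0,[0,0,0.001],[0,0,0]],
    [0,[0,0,0.002],[0,0,0]],
    [0,[0,0,0.002],[0,0,0]],
  ],
)

```text
t: 8.87
tcp_pos: [0.5075, 0.204, 0.12]
tcp_rot: [[-0.993, 0.115, 0.001], [0.115, 0.993, 0.001], [-0.001, 0.001, -1.0]]
ft_force: [-1.6, 0.1, 5.3]
width: 0.0129
```

Emit:
step_arm(
  commands=[
    [0,[0,0,0.001],[0,0,0]],
    [0,[0,0,0.001],[0,0,0]],
    [0,[0,0,0.001],[0,0,0]],
  ],
)

```text
t: 9.12
tcp_pos: [0.5076, 0.204, 0.12]
tcp_rot: [[-0.993, 0.115, 0.002], [0.115, 0.993, 0.001], [-0.002, 0.001, -1.0]]
ft_force: [-3.7, 0.0, 8.5]
width: 0.0135
```

Home at z = 0.120 as predicted, with the floor reacting at 8 N. Twisting clockwise, which is +z about the downward tool axis.

Emit:
step_arm(
  commands=[
    [0,[0,0,-0.001],[0,0,0.6]],
    [0,[0,0,-0.001],[0,0,1.2]],
    [0,[0,0,-0.001],[0,0,1.8]],
    [0,[0,0,-0.001],[0,0,2.4]],
    [0,[0,0,-0.001],[0,0,3.0]],
    [0,[0,0,-0.001],[0,0,3.6]],
    [0,[0,0,-0.001],[0,0,4.2]],
    [0,[0,0,-0.001],[0,0,4.8]],
    [0,[0,0,-0.001],[0,0,5.4]],
    [0,[0,0,-0.001],[0,0,6.0]],
  ],
)

```text
t: 9.95
tcp_pos: [0.5084, 0.2033, 0.12]
tcp_rot: [[-0.801, 0.599, 0.003], [0.599, 0.801, -0.001], [-0.003, 0.002, -1.0]]
ft_force: [1.0, -1.6, 4.4]
width: 0.0129
```

Run:
```python
from h import *
s=read_state();print(s['tcp_pos'],s['ft_force'],s['moment'],s['width'],s['joints'])
go([.507,.2035,.12],np.radians(23.4))
```

```text
[0.50837826 0.20328659 0.12002155] [ 0.97828668 -1.60688317  4.42752054] [-0.5274031  -0.18759449  0.04517424] 0.012938091106666516 [ 3.19234697e-01 -4.62081310e-02  1.56667956e+00 -1.56831552e-03
  1.61808024e+00 -6.09423273e-01]
shift [ 0.0012 -0.0007  0.    ] turn [0.027 0.029 5.961] j6 -0.6094232726445863
```

Turning freely. On to the second half.

Emit:
step_arm(
  commands=[
    [0,[0,0,0],[0,0,0.6]],
    [0,[0,0,0],[0,0,1.2]],
    [0,[0,0,0],[0,0,1.8]],
    [0,[0,0,0],[0,0,2.4]],
    [0,[0,0,0],[0,0,3.0]],
    [0,[0,0,0],[0,0,3.6]],
    [0,[0,0,0],[0,0,4.2]],
    [0,[0,0,0],[0,0,5.0]],
    [0,[0,0,0],[0,0,6.0]],
    [0,[0,0,0],[0,0,6.0]],
  ],
)

```text
t: 10.78
tcp_pos: [0.5081, 0.2034, 0.12]
tcp_rot: [[-0.394, 0.919, 0.003], [0.919, 0.394, -0.0], [-0.001, 0.002, -1.0]]
ft_force: [0.4, -0.5, 5.8]
width: 0.0133
```

Emit:
step_arm(
  commands=[
    [0,[0,0,0],[0,0,0]],
    [0,[0,0,0],[0,0,0]],
  ],
)

```text
t: 10.95
tcp_pos: [0.5081, 0.2035, 0.12]
tcp_rot: [[-0.399, 0.917, 0.003], [0.917, 0.399, -0.0], [-0.001, 0.002, -1.0]]
ft_force: [0.1, -1.2, 6.1]
width: 0.0127
```

Emit:
step_arm(
  commands=[
    [60,[0,0,0],[0,0,0]],
    [60,[0,0,0],[0,0,0]],
    [60,[0,0,0],[0,0,0]],
    [60,[0,0,0],[0,0,0]],
    [60,[0,0,0],[0,0,0]],
    [60,[0,0,-0.02],[0,0,0]],
    [60,[0,0,-0.06],[0,0,0]],
    [60,[0,0,-0.1],[0,0,0]],
    [60,[0,0,-0.14],[0,0,0]],
    [60,[0,0,-0.18],[0,0,0]],
  ],
)

```text
t: 11.78
tcp_pos: [0.5069, 0.2037, 0.3003]
tcp_rot: [[-0.397, 0.918, -0.0], [0.918, 0.397, -0.0], [0.0, -0.0, -1.0]]
ft_force: [0.9, 0.6, 0.1]
width: 0.0512
```

Emit:
step_arm(
  commands=[
    [60,[0,0,0],[0,0,0]],
    [60,[0,0,0],[0,0,0]],
    [60,[0,0,0],[0,0,0]],
  ],
)

```text
t: 12.03
tcp_pos: [0.5073, 0.2038, 0.298]
tcp_rot: [[-0.397, 0.918, -0.0], [0.918, 0.397, -0.0], [0.0, -0.0, -1.0]]
ft_force: [-0.2, -0.3, -0.6]
width: 0.0514
```

Run:
```python
from h import *
s=read_state();print(s['t'],s['tcp_pos'],s['ft_force'],s['width'])
c=wrist("w6.png")
im=rect_plane(c,[.507,.2035],.152,.075)
a=cv2.resize(cv2.convertScaleAbs(im,alpha=1.8),(400,400))
t=capture("top");b=cv2.resize(np.array(t["img"])[70:340,150:500],(400,308))
b=np.vstack([b,np.zeros((92,400,3),np.uint8)])
cv2.imwrite("pics/fin.png",np.hstack([a,b])[:,:,::-1])
for l in("plain_cartridge","three_lug_cartridge"):
    for d in mark_of(l,"top")[:2]: print(l,d['confidence'],np.round(ray(t,d['at'],0),4))
```

```text
12.0333 [0.50730996 0.20381597 0.29795888] [-0.15966223 -0.28027384 -0.55745238] 0.05140210193077612
plain_cartridge 0.76 [ 0.4504 -0.3055  0.    ]
three_lug_cartridge 0.67 [ 0.4861 -0.1135  0.    ]
```

View pics/fin.png

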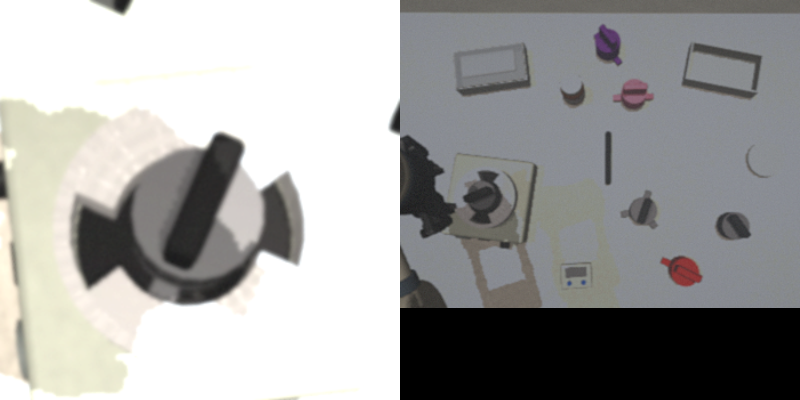

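In the left picture the cartridge is upright in the socket, both slots at (100,240) and (283,222) are empty, and the bar is at -66°, about 59° clockwise of the slots. In the right picture the other cartridges are standing where they were.

```bash
python3 -c "
from plant import *
print(sign_off())"
```

```text
the job is handed in; nothing more can be done
None
```

I fitted the two-lug cartridge to the pump: gripped it by its bar, pushed it through the slots to the floor and twisted it about 60° clockwise. I then let go and backed off, and signed off at about 12 s of the 45 s allowed.

- **Pushed home:** it stopped at a TCP height of 0.120 m, as predicted, with the floor pushing back at about 8 N.
- **Locked:** the final picture shows the cartridge upright with both slots empty. Its bar is at about -66° against slots at -6.6°, so it turned about 59°.
- **Robot clear:** the gripper is open and about 18 cm above the grip position, touching nothing.
- **Bystanders:** the plain and three-lug cartridges are standing. Their measured positions match the first ones to within about 8 mm, which is the scatter of the detections. The coloured look-alikes also stand where they were.

One correction on the way: the cartridge first arrived about 8 mm off the slot axis because the carry had not finished. I saw this in the picture and fixed it before lowering. No check failed.

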